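# Hang up the paint pail by its bail

## Robot

A 7-joint arm with a two-finger parallel gripper is mounted at the origin on the work surface. World frame = base frame: x ahead of the robot, y to its left, z up, the work surface at z = 0. Lengths are in m, angles in rad, forces in N, time in s.
With the tool pointing down it reaches from about 0.425 to 0.925 m from the base axis. Payload 6.8 kg.
Tool frame: the origin (TCP) lies at the very end of the fingers, on their centre line; the grasp point (between the pads) lies 19 mm behind it; z points along the fingers, x is the direction in which the jaws open and shut, and the axes are right-handed (so a half turn about z gives the same grasp; the last joint's range is limited). The gripper opens to 85 mm and grips with 20 to 120 N. Pads are 22 mm wide; open, the fingers measure 114 mm over their backs; the gripper's body (76 mm by 85 mm) begins 54 mm behind the grasp point. The pads swing forward as they close: fully open they stand 13 mm farther back than shut.
Start: joints at [-1.22, 0.477, 0.022, 1.555, -0.011, 1.109, -0.083], TCP at [0.299, 0.605, 0.231] pointing down, gripper open.
Joint ranges: [-2.96, 2.96], [-0.34, 2.1], [-1.41, 1.46], [0.24, 2.44], [-1.37, 4.51], [0.17, 1.92], [-2.96, 2.96]. Speed limits (rad/s): [2.39, 2.39, 3.14, 3.14, 3.14, 3.14, 3.14].

## Interface

Orientations are given as a rotation vector (axis times angle).
In Python, from bench import * gives the robot as it stands.
- The arm moves only by the tool servo_tool, never from a script. Its argument "increments" is one flat list of numbers, 7 for each row, row after row: the shift along the tool's x, y, z in mm, then the turn, a rotation vector about the tool's x, y, z in rad, then the finger opening in mm, from 0 to 85.4. In form: [tx, ty, tz, wx, wy, wz, fingers, tx, ty, tz, wx, wy, wz, fingers, ...]. A call has exactly 8 rows; each row shifts and turns the commanded pose from where the row before left it, along the tool's axes as they then stand; what a row does not reach is not made up. A row lasts 1/8 s, in which the tool goes at most 62.5 mm and 10.7 degrees, less where a joint would pass 70% of its speed; a pose out of reach is approached as far as the arm can. A call is refused whole if a number of a shift passes 62.5 or a number of a turn 0.188, either way. A call with a gripper value outside its range is refused whole. The fingers move at their own pace and stop on an object; "squeeze" is the grip in N (left out, the last holds). Time passes only in rows, so rows that do not move let the fingers close, or fill a call up. It gives the time, the measured TCP pose, the force and the opening at its end, in the units of the state.
- get_obs(): the state, without advancing time (a new reading comes with each control period).
- grab_frame(name): name is "scene" or "side" or "wrist"; returns (picture, depth): 480x640x3 uint8, red, green, blue; 480x640 float32, m along the optical axis (not along the pixel's ray), 0 where there is no reading.
- calibration(name): a dict with "fx", "fy", "cx", "cy" (pixels), "k1" (the pictures are not rectified: a ray, as slopes to the right and down, at radius r is drawn at 1 + k1 r^2 times it, then the intrinsics apply), "eye" and "orientation" of the camera in the world; the wrist camera has in their place "T_tool_cam" (4x4, takes a point from camera to tool coordinates, whose origin is the TCP and whose axes are the tool frame's). Camera axes: x right, y up, looking along -z (the intrinsics and any distortion apply to the point x, -y, -z); pixel columns grow to the right and rows downward; lengths in m; the calibration is good to about 2 mm. A picture is of the moment at which its call begins: read the wrist's pose just before it. calibration takes no time and is no camera call.
- hand_in(): hands the job in, once; it reports no verdict.
The state is a dict: "clock": time; "joints": joint angles; "qvel": joint speeds; "tau": joint torques, N m; "tcp_pos": TCP position; "orientation": TCP orientation; "contact_force": force on the tool from outside, world axes, zero at the start; "moment": the same for the moment, N m; "grip_width": finger opening in m.
Only numpy, scipy, OpenCV 4.12 (cv2) and the standard library are available. Lean on these libraries where they do the work, as an engineer would, in place of code of your own. Each camera call takes 0.05 s, during which the arm holds its last target.

## Task

Clear the washed paint pail off the sign-painting table: with the pail still standing where it is, swing its folded-down wire bail upright, then lift the pail by the bail and hang it on the two-pronged drying hook, the bail lying across both prongs behind their upturned tips. Let go and leave it hanging there; leave the low tub without a bail where it stands.

Things in the scene. Friction and masses are not known exactly. Their poses are not given: they have to be found in the camera images.
- bail_grip (a point): Centre of the wooden sleeve (12 mm thick, 44 mm long, spins freely on the wire) on the pail's bail, a 112 mm wide rectangular hoop of 5 mm wire; the sleeve is 95 mm from the pivot line. Folded, it lies 44 to 74 mm above the table, about 35 mm clear of the pail wall: open the fingers only about 45 mm to straddle it. y: along the sleeve; x: from pivot line to sleeve.
- bail (a joint): Angle of the bail above the pail's level, rad: 0 sticks out level, 1.57 upright; starts folded, -0.17 to 0.15; free range -0.35 to 3.49. Slightly stiff pivots (under 1 N at the sleeve): the bail stays where it is left.
- pail_mid (a point): Middle of the open, empty steel pail, on its axis 35 mm above its foot: 70 mm high, 92 mm across at the foot, 100 mm at the rim, 0.4 kg, loose. z up its axis, y along the bail's pivot line, x level to the side where the bail is folded. The pivot line crosses the axis 25 mm above this point; the upright bail's sleeve is 120 mm above it.
- cradle (a point): Rest place of the sleeve's centre on the fixed hook, 196 mm up, midway between two level 8 mm prongs 60 mm clear apart: sleeve and fingers go between, bare wire lies on them. They point to -x; tips 40 mm before this point turn up to 212 mm; post 115 mm behind, no higher than the prongs. Come in along +x with the sleeve 220 to 260 mm up, prongs passing between bail and rim, then lower. z up.
- tub_mid (a point): Middle (half-way up) of a bystander: a low open steel tub, 55 mm high, 88 mm across, with no bail. Leave it standing where it is.

How it is judged:
On the way:
1. the bail is swung upright (within about 30 degrees) while the pail still stands on the table (z of bail_grip in the frame of pail_mid above 0.108 m and height (world z) of pail_mid below 0.05 m and angle between pail_mid's own z axis and vertical below 0.3 rad), for 0.1 s.
At the end, for the whole second after the job is handed in: The pail hangs by its bail on both prongs: sleeve middle within 20 mm of midway between them, 36 mm before to 55 mm behind the cradle point, 8 mm below to 12 mm above it; pail middle 60 to 95 mm above the table, upright within 20 degrees, under 0.05 m/s. The tub within 30 mm of its start (x of bail_grip in the frame of cradle between -0.036 and 0.055 m and y of bail_grip in the frame of cradle between -0.02 and 0.02 m and z of bail_grip in the frame of cradle between -0.008 and 0.012 m and angle between pail_mid's own z axis and vertical below 0.35 rad and height (world z) of pail_mid between 0.06 and 0.095 m and linear speed of pail below 0.05 m/s); the robot touches nothing.
It fails at once if the tub without a bail is shifted by more than 30 mm (distance of tub_mid from where it was at the start of the episode above 0.03 m).
It also fails if it takes over 61 s, if anything falls off the work surface, if the arm or the gripper's body presses on something with over 40 N, if the wrist force passes 120 N, or if a joint passes its speed limit or range.

## Working session

There is one attempt and no reset: what is moved stays moved. The work goes in short steps, Python scripts to look and compute and a tool call to move; the robot and the scene stay as the last step left them, time stands still between calls to the robot, and variables do not carry over. Pictures are saved under pics/ and viewed, and the job is handed in when it is done.

Besides the shell and the picture viewer there is one more tool, called after ">>>" by a JSON object that holds its "method" and its "body", one argument or row to a line. servo_tool: Moves the arm, as the interface text tells. Its arguments: {"type":"object","properties":{"increments":{"type":"array","items":{"type":"number"}},"squeeze":{"type":"number"}},"required":["increments"]}

```bash
mkdir -p pics; ls
cat > h.py <<'E'
from bench import *
import numpy as np, cv2, json
from scipy.spatial.transform import Rotation as R
E
python3 - <<'E'
from h import *
o=get_obs(); print({k:np.round(v,4).tolist() for k,v in o.items()})
for n in ("scene","side","wrist"):
    print(n,calibration(n))
for n in ("scene","side"):
    p,d=grab_frame(n); cv2.imwrite(f"pics/{n}0.png",p[:,:,::-1]); np.savez(f"{n}0.npz",p=p,d=d)
E
```

```text
pics
{'clock': 0.0, 'joints': [-1.2201, 0.4778, 0.0224, 1.5564, -0.0115, 1.1093, -0.0831], 'qvel': [0.0002, 0.0008, -0.002, -0.0003, 0.0012, 0.0009, -0.001], 'tau': [0.0009, -59.6456, 1.608, -28.1196, 0.0123, 0.0094, -0.0001], 'tcp_pos': [0.2987, 0.6047, 0.2303], 'orientation': [2.6675, 1.6575, -0.0023], 'contact_force': [0.6011, -1.0866, -0.0337], 'moment': [-0.0139, 0.0641, 0.0374], 'grip_width': 0.0854}
scene {'fx': 562.343973212536, 'fy': 562.343973212536, 'cx': 322.38023541408967, 'cy': 239.83748955555956, 'k1': -0.07227375544717378, 'eye': array([ 0.8859368 , -0.49113216,  1.00814079]), 'orientation': array([0.5746983 , 0.18491964, 0.55647993])}
side {'fx': 573.1784758874564, 'fy': 573.1784758874564, 'cx': 317.9400637738914, 'cy': 232.09993719994375, 'k1': -0.05244215551290762, 'eye': array([ 0.46843312, -0.73469961,  0.69153173]), 'orientation': array([ 0.92301456, -0.06678918, -0.12076738])}
wrist {'fx': 387.7651428145485, 'fy': 387.7651428145485, 'cx': 323.43212563836875, 'cy': 234.09295098300427, 'k1': -0.001105796508664975, 'T_tool_cam': array([[ 9.99999812e-01,  5.93377670e-04, -1.57562584e-04,
         3.28774600e-04],
       [ 5.28485208e-04, -9.62589231e-01, -2.70964376e-01,
        -6.85324823e-02],
       [-3.12452257e-04,  2.70964242e-01, -9.62589363e-01,
        -1.42130561e-01],
       [ 0.00000000e+00,  0.00000000e+00,  0.00000000e+00,
         1.00000000e+00]])}
```

View pics/scene0.png

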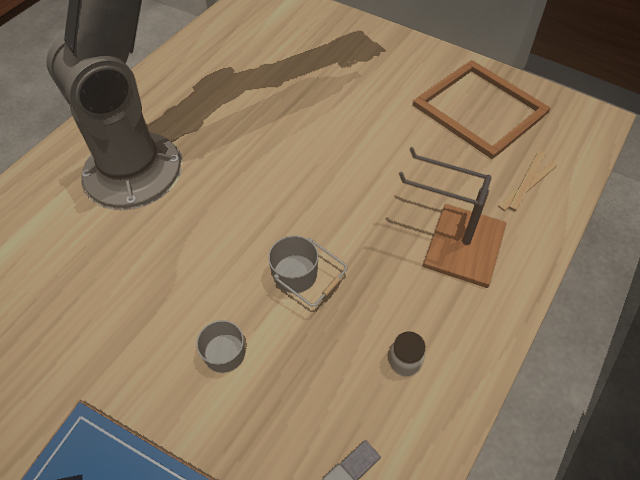

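View pics/side0.png

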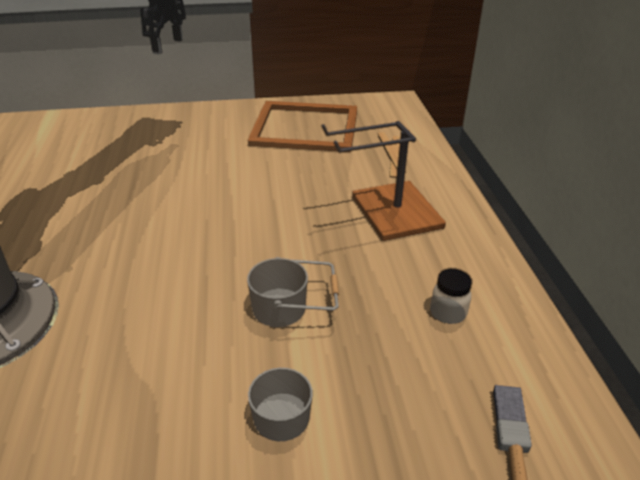

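The scene view shows the pail at about (294,265), its sleeve near (330,285), the tub at (221,346), and the prongs from tips (412,152)/(402,177) to the post at (485,190). Next I measure with depth.

```bash
cat >> h.py <<'E'
def Rc(c): return R.from_rotvec(c['orientation']).as_matrix()
def cloud(d,c,T=None):
    v,u=np.mgrid[0:480,0:640].astype(float)
    K=np.array([[c['fx'],0,c['cx']],[0,c['fy'],c['cy']],[0,0,1]])
    xy=cv2.undistortPoints(np.stack([u.ravel(),v.ravel()],1)[:,None],K,np.array([c['k1'],0,0,0]))[:,0]
    z=d.ravel().astype(float)
    P=np.stack([xy[:,0]*z,-xy[:,1]*z,-z],1)
    if T is None: W=P@Rc(c).T+c['eye']
    else: W=P@T[:3,:3].T+T[:3,3]
    W[z==0]=np.nan
    return W.reshape(480,640,3)
def proj(X,c,T=None):
    X=np.atleast_2d(X)
    P=(X-c['eye'])@Rc(c) if T is None else (X-T[:3,3])@T[:3,:3]
    a=P[:,0]/-P[:,2]; b=-P[:,1]/-P[:,2]; s=1+c['k1']*(a*a+b*b)
    return np.stack([c['fx']*a*s+c['cx'],c['fy']*b*s+c['cy']],1)
def circ(xy):
    A=np.c_[2*xy,np.ones(len(xy))]; s=np.linalg.lstsq(A,(xy**2).sum(1),rcond=None)[0]
    return s[:2],np.sqrt(s[2]+s[:2]@s[:2])
E
python3 - <<'E'
from h import *
for n,boxes in (("scene",dict(pail=(265,235,325,300),tub=(192,315,250,375),bail=(275,235,350,312),hook=(380,140,500,250))),
          ("side",dict(pail=(240,250,312,330),tub=(245,365,318,440),bail=(270,255,345,318),hook=(315,115,420,210)))):
    c=calibration(n); f=np.load(f"{n}0.npz"); W=cloud(f['d'],c); p=f['p']
    print(n,'table z med',np.nanmedian(W[300:320,100:150,2]) , f['d'][150:153,470:473].min())
    for k,(a,b,e,g) in boxes.items():
        w=W[b:g,a:e].reshape(-1,3); col=p[b:g,a:e].reshape(-1,3)
        if k in('pail','tub'):
            h=.07 if k=='pail' else .055
            for lo,hi in ((h-.008,h+.006),):
                m=(w[:,2]>lo)&(w[:,2]<hi); q=w[m][:,:2]
                for i in range(4):
                    ce,r=circ(q); e2=np.abs(np.linalg.norm(q-ce,axis=1)-r); q=q[e2<max(.004,np.median(e2)*2)]
                print(k,ce,r,len(q))
        if k=='hook':
            m=(w[:,2]>.18)&(w[:,2]<.22); q=w[m]; print(k,len(q)); 
            np.save(f'hook_{n}.npy',q)
            img=np.zeros((400,400),np.uint8)
            print(q.min(0),q.max(0))
# enlarge
for n,(a,b,e,g) in dict(scene=(255,130,515,310),side=(240,110,440,340)).items():
    p=np.load(f"{n}0.npz")['p'][b:g,a:e,::-1]; s=min(800/(e-a),600/(g-b))
    cv2.imwrite(f'pics/z_{n}.png',cv2.resize(p,None,fx=s,fy=s,interpolation=cv2.INTER_CUBIC)); print(s)
E
```

```text
scene table z med -0.00150185805085723 1.3545579
pail [ 0.49907924 -0.02879431] 0.048184652411523296 369
tub [ 0.48587037 -0.24778021] 0.04199704605658081 347
hook 935
[0.60668478 0.15727226 0.18036223] [0.77942246 0.26203442 0.21214531]
side table z med -0.0012344298675980303 2.8642173
pail [ 0.49881047 -0.02960141] 0.04791819081956824 505
tub [ 0.48545696 -0.24803522] 0.04199721111059257 668
hook 886
[0.60579731 0.15519697 0.18044396] [0.77764392 0.25884894 0.21174787]
3.076923076923077
2.608695652173913
```

```bash
sleep 0
```

```text
(no output)
```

View pics/z_scene.png

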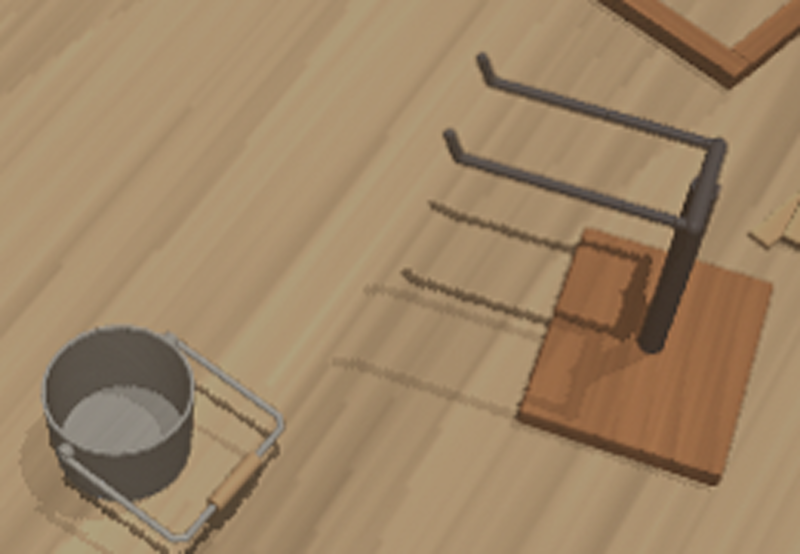

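View pics/z_side.png

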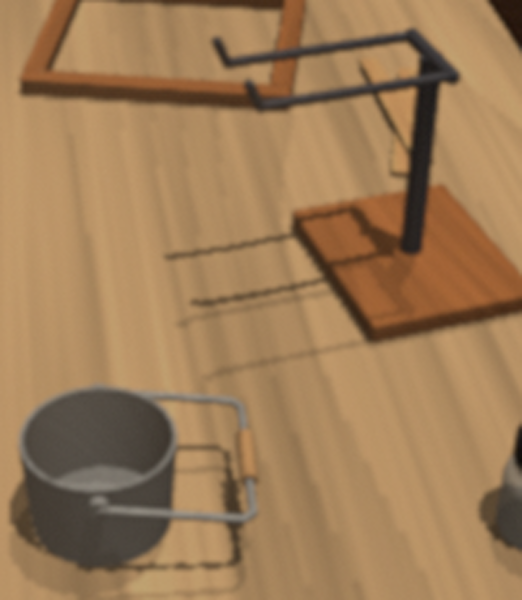

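In the zooms the sleeve's middle is at scene (332.3,286) and side (335,284), and the bail corners are visible. I'll triangulate these and the prongs.

```bash
cat >> h.py <<'E'
def ray(uv,c,T=None):
    K=np.array([[c['fx'],0,c['cx']],[0,c['fy'],c['cy']],[0,0,1]])
    x,y=cv2.undistortPoints(np.array([[uv]],float),K,np.array([c['k1'],0,0,0]))[0,0]
    d=np.array([x,-y,-1.])
    return (c['eye'],Rc(c)@d) if T is None else (T[:3,3],T[:3,:3]@d)
def tri(rays):
    A=np.zeros((3,3));b=np.zeros(3)
    for o,d in rays:
        d=d/np.linalg.norm(d);M=np.eye(3)-np.outer(d,d);A+=M;b+=M@o
    X=np.linalg.solve(A,b); return X,[np.linalg.norm(np.cross(X-o,d/np.linalg.norm(d))) for o,d in rays]
E
python3 - <<'E'
from h import *
cs,ci=calibration('scene'),calibration('side')
S=lambda u,v:(u/3.0769+255,v/3.0769+130)
I=lambda u,v:(u/2.6087+240,v/2.6087+110)
for k,a,b in (('sleeve',S(238,481),I(248,454)),('cornerNear',S(180,540),I(248,518)),('cornerFar',S(281,422),I(238,402)),
  ('pivNear',S(66,452),I(99,502)),('tipA',S(482,58),I(218,43)),('tipB',S(449,133),I(252,87)),('endA',S(720,146),I(413,35)),('endB',S(693,228),I(455,75)),('bendA',S(492,82),I(228,63)),('bendB',S(460,158),I(263,104))):
    X,e=tri([ray(a,cs),ray(b,ci)]); print(k,X.round(4),np.round(e,4))
# sleeve by colour
for n,c,(a,b,e,g) in (('scene',cs,(320,270,348,300)),('side',ci,(325,268,345,302))):
    f=np.load(n+'0.npz');W=cloud(f['d'],c)[b:g,a:e];m=(W[...,2]>.035)&(W[...,2]<.09);p=f['p'][b:g,a:e].astype(int)
    m2=m&(p[...,0]-p[...,2]>45); w=W[m2]; print(n,m2.sum(),w.mean(0) if len(w) else 0, np.linalg.svd(w-w.mean(0))[2][0] if len(w)>3 else 0, w[:,2].min())
for n in('scene','side'):
    q=np.load(f'hook_{n}.npy'); q=q[(q[:,2]<.205)]
    # split by direction
    d=np.array([1,0.]) 
    u,s,vt=np.linalg.svd(q[:,:2]-q[:,:2].mean(0)); print(vt[0], q[:,:2].mean(0), np.percentile(q[:,2],[5,50,95]))
    dd=vt[0]*np.sign(vt[0][0])
    for it in range(4):
        nn=np.array([-dd[1],dd[0]]); t=q[:,:2]@nn; al=q[:,:2]@dd; k=al<al.max()-.02
        mid=(np.percentile(t[k],2)+np.percentile(t[k],98))/2; A,B=q[k&(t>mid)],q[k&(t<mid)]
        L=[]
        for G in(A,B):
            v=np.linalg.svd(G[:,:2]-G[:,:2].mean(0))[2][0]; L.append(v*np.sign(v[0]))
        dd=sum(L)/np.linalg.norm(sum(L))
    print(dd,np.degrees(np.arctan2(dd[1],dd[0])),[G[:,:2].mean(0)@nn for G in(A,B)],al.min(),al.max(),L)
E
```

```text
sleeve [ 0.595  -0.0337  0.0464] [0.0003 0.0003]
cornerNear [ 0.5865 -0.0875  0.0432] [0.0001 0.0001]
cornerFar [0.5959 0.0172 0.0477] [0.0003 0.0003]
pivNear [ 0.4965 -0.0821  0.0621] [0.0006 0.0006]
tipA [0.61   0.229  0.2056] [0.0011 0.0011]
tipB [0.6232 0.162  0.2058] [0.0021 0.0021]
endA [0.763  0.2596 0.1878] [0.0008 0.0008]
endB [0.7757 0.1887 0.1905] [0.0009 0.0009]
bendA [0.6183 0.2308 0.1877] [0.0003 0.0003]
bendB [0.6323 0.1613 0.1912] [0.0005 0.0005]
scene 123 [ 0.59354911 -0.03630369  0.05121063] [0.08026627 0.99670808 0.01141629] 0.04511485456522246
side 144 [ 0.59159546 -0.03731471  0.04942328] [-0.08263783 -0.99609178 -0.03117955] 0.04174799720088085
[0.98769147 0.15641474] [0.70990616 0.21103791] [0.18713625 0.19184829 0.19629489]
[0.98274499 0.18496563] 10.659128439676687 [np.float64(0.11041942578056627), np.float64(0.04276443673712636)] 0.6385671624374534 0.804894925639487 [array([0.9810454 , 0.19377804]), array([0.98436543, 0.17613832])]
[-0.98543825 -0.17003368] [0.70090075 0.20804364] [0.1851959  0.19044271 0.19586304]
[0.98173408 0.19025824] 10.967854909766992 [np.float64(0.10653701637233264), np.float64(0.0385724638689919)] 0.6379547344927718 0.800593314610819 [array([0.98204863, 0.1886279 ]), array([0.98141682, 0.19188805])]
```

```bash
cat >> h.py <<'E'
def plan(target,yaw,rows,fing,start=None):
    """straight line to target (TCP world), tool down with x-axis yaw; prints rounded rows"""
    o=get_obs(); 
    if start is None: p=np.array(o['tcp_pos']); r=R.from_rotvec(o['orientation'])
    else: p,r=np.array(start[0]),start[1]
    rt=R.from_euler('z',yaw)*R.from_euler('x',np.pi)
    p0=p.copy(); rel=(r.inv()*rt).as_rotvec(); r0=r
    out=[]
    for i in range(1,rows+1):
        pd=p0+(np.array(target)-p0)*i/rows; rd=r0*R.from_rotvec(rel*i/rows)
        t=np.round(r.inv().apply(pd-p)*1000,1); w=np.round((r.inv()*rd).as_rotvec(),3)
        p=p+r.apply(t/1000); r=r*R.from_rotvec(w); out.append([*t.tolist(),*w.tolist(),fing])
    for k in range(0,rows,8): print(json.dumps(sum(out[k:k+8],[])).replace('-0.0,','0,').replace('.0,',','))
    return p,r
def stat():
    o=get_obs(); r=R.from_rotvec(o['orientation']).as_matrix()
    print(round(o['clock'],2),np.round(o['tcp_pos'],4),'xyaw',np.round(np.arctan2(r[1,0],r[0,0]),4),'tilt',np.round(r[:2,2],4),'F',np.round(o['contact_force'],1),'w',round(o['grip_width'],4))
E
python3 -c "
from h import *
stat()
plan((.592,-.0365,.20),-.082,24,60)
"
```

```text
0.1 [0.2987 0.6047 0.2304] xyaw 1.112 tilt [-0.0006 -0.0015] F [ 0.5  0.8 -0.4] w 0.0859
[-18.5, 22.8, 1.3, 0, 0, 0.05, 60, -17.4, 23.7, 1.3, 0, 0, 0.05, 60, -16.2, 24.5, 1.3, 0, 0, 0.049, 60, -14.9, 25.3, 1.3, 0, 0, 0.05, 60, -13.7, 26, 1.3, 0, 0, 0.05, 60, -12.4, 26.7, 1.3, 0, 0, 0.05, 60, -11, 27.2, 1.3, 0, 0, 0.049, 60, -9.6, 27.7, 1.3, 0, 0, 0.05, 60]
[-8.3, 28.2, 1.3, 0, 0, 0.05, 60, -6.8, 28.6, 1.3, 0.001, 0, 0.05, 60, -5.4, 28.9, 1.3, 0, 0.001, 0.049, 60, -4, 29.1, 1.2, 0, 0, 0.05, 60, -2.5, 29.3, 1.3, 0, 0, 0.05, 60, -1.1, 29.3, 1.3, 0, 0, 0.05, 60, 0.4, 29.4, 1.3, 0, 0, 0.049, 60, 1.9, 29.3, 1.2, 0, 0, 0.05, 60]
[3.3, 29.2, 1.3, 0, 0, 0.05, 60, 4.7, 29, 1.3, 0, 0, 0.05, 60, 6.2, 28.7, 1.2, 0, 0, 0.049, 60, 7.7, 28.4, 1.3, 0, 0, 0.05, 60, 9, 28, 1.3, 0, 0, 0.05, 60, 10.4, 27.4, 1.2, 0, 0, 0.05, 60, 11.7, 27, 1.3, 0, 0, 0.049, 60, 13.1, 26.3, 1.3, 0, 0, 0.05, 60]
```

>>> {"method": "servo_tool", "body": {
  "increments": [-18.5,22.8,1.3,0,0,0.05,45,-17.4,23.7,1.3,0,0,0.05,45,-16.2,24.5,1.3,0,0,0.05,45,-14.9,25.3,1.3,0,0,0.05,45,-13.7,26,1.3,0,0,0.05,45,-12.4,26.7,1.3,0,0,0.05,45,-11,27.2,1.3,0,0,0.05,45,-9.6,27.7,1.3,0,0,0.05,45]
}}

```text
clock: 1.1
tcp_pos: [0.3973, 0.3897, 0.2208]
orientation: [-2.946, -1.09, -0.0]
contact_force: [0.4, 0.4, -0.5]
grip_width: 0.0448
```

>>> {"method": "servo_tool", "body": {
  "increments": [-8.3,28.2,1.3,0,0,0.05,45,-6.8,28.6,1.3,0,0,0.05,45,-5.4,28.9,1.3,0,0,0.05,45,-4,29.1,1.2,0,0,0.05,45,-2.5,29.3,1.3,0,0,0.05,45,-1.1,29.3,1.3,0,0,0.05,45,0.4,29.4,1.3,0,0,0.05,45,1.9,29.3,1.2,0,0,0.05,45]
}}

```text
clock: 2.1
tcp_pos: [0.4945, 0.1757, 0.2106]
orientation: [-3.104, -0.483, -0.0]
contact_force: [0.2, 0.1, 0.6]
grip_width: 0.045
```

>>> {"method": "servo_tool", "body": {
  "increments": [3.3,29.2,1.3,0,0,0.05,45,4.7,29,1.3,0,0,0.05,45,6.2,28.7,1.2,0,0,0.05,45,7.7,28.4,1.3,0,0,0.05,45,9,28,1.3,0,0,0.05,45,10.4,27.4,1.2,0,0,0.05,45,11.7,27,1.3,0,0,0.05,45,13.1,26.3,1.3,0,0,0.05,45]
}}

```text
clock: 3.1
tcp_pos: [0.5908, -0.0388, 0.2003]
orientation: [3.138, -0.143, 0.0]
contact_force: [-0.3, -0.4, -0.8]
grip_width: 0.0448
```

Run:
```python
from h import *
stat()
o=get_obs(); p,d=grab_frame('wrist'); c=calibration('wrist')
cv2.imwrite('pics/w1.png',p[:,:,::-1])
T=np.eye(4);T[:3,:3]=R.from_rotvec(o['orientation']).as_matrix();T[:3,3]=o['tcp_pos'];T=T@c['T_tool_cam']
W=cloud(d,c,T); np.savez('w1.npz',p=p,d=d,W=W)
print(proj([.592,-.0365,.0465],c,T))
pi=p.astype(int); m=(W[...,2]>.03)&(W[...,2]<.09)&(pi[...,0]-pi[...,2]>40)&(np.hypot(W[...,0]-.592,W[...,1]+.0365)<.04)
w=W[m]; print(m.sum(),w.mean(0),np.linalg.svd(w-w.mean(0))[2][0],np.percentile(w,[2,98],axis=0))
```

```text
3.1 [ 0.5908 -0.0388  0.2003] xyaw -0.0912 tilt [ 0.     -0.0001] F [-0.3 -0.4 -0.8] w 0.0448
[[324.3866412  213.49836049]]
884 [ 0.59232462 -0.03645397  0.05130057] [-0.08971061 -0.99563518 -0.02574085] [[ 0.58634267 -0.06644204  0.04688296]
 [ 0.59857598 -0.01319002  0.05378529]]
```

View pics/w1.png

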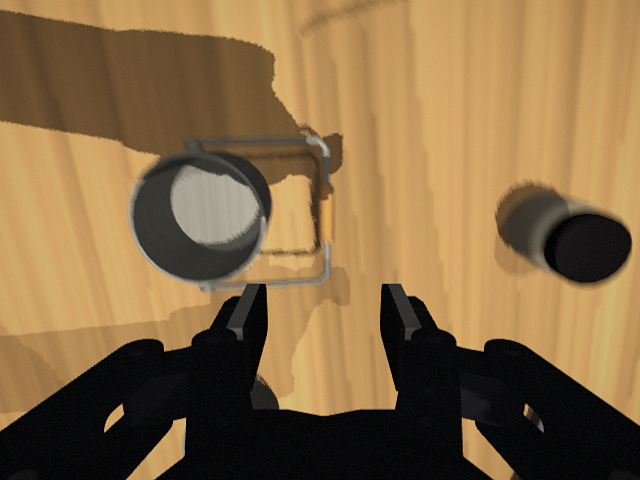

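The wrist view shows the sleeve at about (327,213), where it was predicted, lying between the finger planes, so I descend.

>>> {"method": "servo_tool", "body": {
  "increments": [1,-2,25,0,0,0,45,0,0,25,0,0,0,45,0,0,25,0,0,0,45,0,0,22,0,0,0,45,0,0,22,0,0,0,45,0,0,22,0,0,0,45,0,0,20,0,0,0,45,0,0,12,0,0,0,45]
}}

```text
clock: 4.15
tcp_pos: [0.5912, -0.0353, 0.0263]
orientation: [3.138, -0.139, -0.002]
contact_force: [0.9, 0.3, -0.2]
grip_width: 0.0448
```

>>> {"method": "servo_tool", "body": {
  "increments": [0,0,0,0,0,0,35,0,0,0,0,0,0,28,0,0,0,0,0,0,22,0,0,0,0,0,0,18,0,0,0,0,0,0,14,0,0,0,0,0,0,8,0,0,0,0,0,0,6,0,0,0,0,0,0,5],
  "squeeze": 40
}}

```text
clock: 5.15
tcp_pos: [0.5918, -0.035, 0.0275]
orientation: [3.139, -0.138, 0.001]
contact_force: [0.2, -0.2, -0.4]
grip_width: 0.0104
```

Run:
```python
from h import *
stat()
for n in ("side","wrist"):
    p,d=grab_frame(n); cv2.imwrite(f"pics/{n}2.png",p[:,:,::-1])
```

```text
5.15 [ 0.5918 -0.035   0.0275] xyaw -0.088 tilt [ 0.0004 -0.    ] F [ 0.2 -0.2 -0.4] w 0.0104
```

View pics/side2.png

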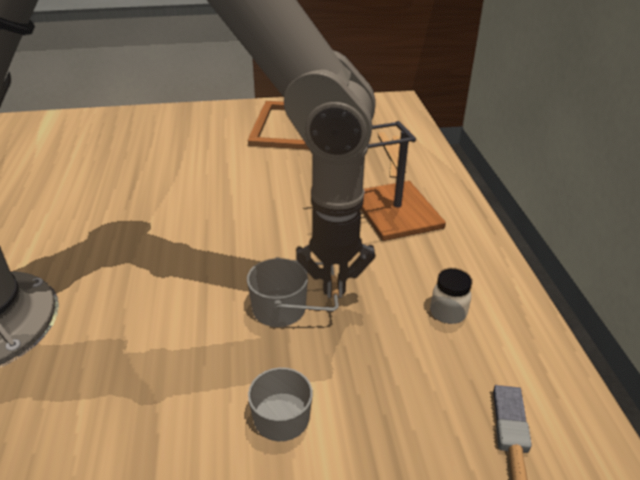

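View pics/wrist2.png

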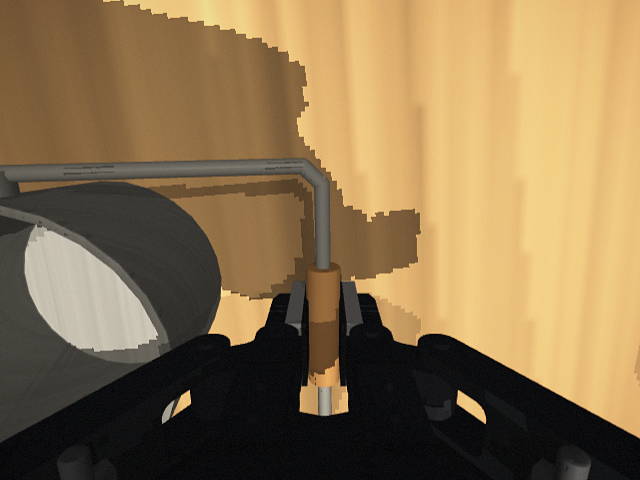

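The sleeve is held: it sits between the pads at wrist (323,330), opening 10 mm. I'll swing it along an arc about the pivot, keeping the tool pointing down.

Run:
```python
import numpy as np
t=np.linspace(-.142,1.5,17); x=np.round(95*np.cos(t),0);z=np.round(95*np.sin(t),0)
print([(a,-b) for a,b in zip(np.diff(x),np.diff(z))])
```

```text
[(np.float64(1.0), np.float64(-9.0)), (np.float64(0.0), np.float64(-10.0)), (np.float64(-1.0), np.float64(-10.0)), (np.float64(-2.0), np.float64(-9.0)), (np.float64(-3.0), np.float64(-9.0)), (np.float64(-4.0), np.float64(-9.0)), (np.float64(-5.0), np.float64(-9.0)), (np.float64(-6.0), np.float64(-8.0)), (np.float64(-7.0), np.float64(-7.0)), (np.float64(-7.0), np.float64(-6.0)), (np.float64(-8.0), np.float64(-6.0)), (np.float64(-8.0), np.float64(-5.0)), (np.float64(-9.0), np.float64(-4.0)), (np.float64(-9.0), np.float64(-3.0)), (np.float64(-10.0), np.float64(-3.0)), (np.float64(-9.0), np.float64(-1.0))]
```

>>> {"method": "servo_tool", "body": {
  "increments": [1,0,-9,0,0,0,5,0,0,-10,0,0,0,5,-1,0,-10,0,0,0,5,-2,0,-9,0,0,0,5,-3,0,-9,0,0,0,5,-4,0,-9,0,0,0,5,-5,0,-9,0,0,0,5,-6,0,-8,0,0,0,5]
}}

```text
clock: 6.25
tcp_pos: [0.5717, -0.0333, 0.1013]
orientation: [3.138, -0.138, 0.002]
contact_force: [1.7, -2.1, 1.1]
grip_width: 0.0106
```

>>> {"method": "servo_tool", "body": {
  "increments": [-7,0,-7,0,0,0,5,-7,0,-6,0,0,0,5,-8,0,-6,0,0,0,5,-8,0,-5,0,0,0,5,-9,0,-4,0,0,0,5,-9,0,-3,0,0,0,5,-10,0,-3,0,0,0,5,-9,0,-1,0,0,0,5]
}}

```text
clock: 7.25
tcp_pos: [0.5044, -0.0278, 0.1363]
orientation: [3.138, -0.139, 0.0]
contact_force: [0.4, -2.7, 7.1]
grip_width: 0.0107
```

Run:
```python
from h import *
stat()
for n in ("side","scene"):
    p,d=grab_frame(n); cv2.imwrite(f"pics/{n}3.png",p[:,:,::-1])
stat()
```

```text
7.25 [ 0.5044 -0.0278  0.1363] xyaw -0.0885 tilt [ 0.0002 -0.0001] F [ 0.4 -2.7  7.1] w 0.0107
7.35 [ 0.5037 -0.0278  0.1362] xyaw -0.0886 tilt [-0.0007  0.0002] F [-0.3 -2.5  8.4] w 0.0104
```

View pics/side3.png

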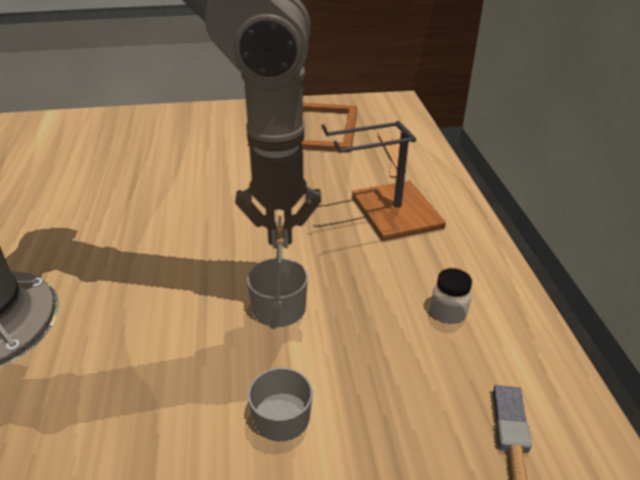

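View pics/scene3.png

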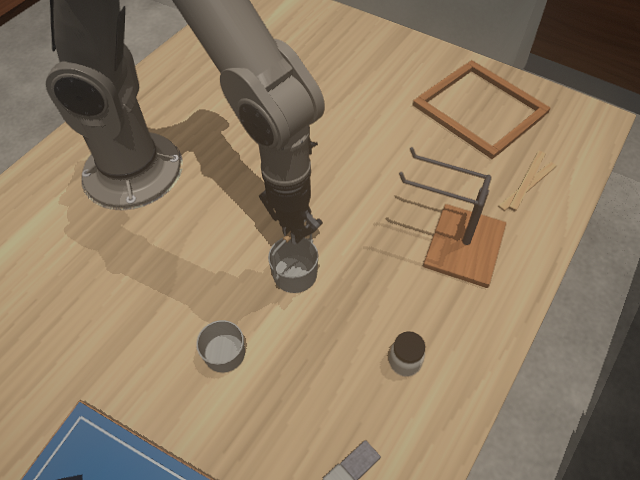

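The pail stands with its bail upright, sleeve at about side (278,232). Now I lift it.

>>> {"method": "servo_tool", "body": {
  "increments": [0,0,-5,0,0,0,5,0,0,-10,0,0,0,5,0,0,-13,0,0,0,5,0,0,-14,0,0,0,5,0,0,-14,0,0,0,5,0,0,-14,0,0,0,5,0,0,-10,0,0,0,5,0,0,-5,0,0,0,5]
}}

```text
clock: 8.35
tcp_pos: [0.5051, -0.0273, 0.2212]
orientation: [-3.138, 0.138, -0.001]
contact_force: [-0.9, 0.7, -5.0]
grip_width: 0.0107
```

Run:
```python
from h import *
stat()
p,d=grab_frame('wrist'); cv2.imwrite(f"pics/w4.png",p[:,:,::-1])
p,d=grab_frame('side'); cv2.imwrite(f"pics/s4.png",p[:,:,::-1])
plan((.5525,.182,.221),.188,16,5)
```

```text
8.35 [ 0.5051 -0.0273  0.2212] xyaw -0.0881 tilt [0.0007 0.0003] F [-0.9  0.7 -5. ] w 0.0107
[1.8, -13.3, 0, 0, 0, -0.017, 5, 2, -13.2, 0, 0, 0, -0.017, 5, 2.3, -13.3, 0, 0, 0, -0.018, 5, 2.5, -13.1, 0, 0, 0, -0.017, 5, 2.7, -13.2, 0, 0, 0, -0.017, 5, 2.9, -13.1, 0, 0, 0, -0.017, 5, 3.2, -13, 0, 0, 0, -0.018, 5, 3.4, -13, 0, 0, 0, -0.017, 5]
[3.6, -12.9, 0, 0, 0, -0.017, 5, 3.8, -12.8, 0, 0, 0, -0.017, 5, 4, -12.8, 0, 0, 0, -0.018, 5, 4.3, -12.7, 0, 0, -0.001, -0.017, 5, 4.5, -12.6, 0, 0, 0, -0.017, 5, 4.7, -12.6, 0, 0, 0, -0.017, 5, 4.9, -12.5, 0, 0, 0, -0.018, 5, 5.2, -12.4, 0, 0, 0, -0.017, 5]
```

View pics/w4.png

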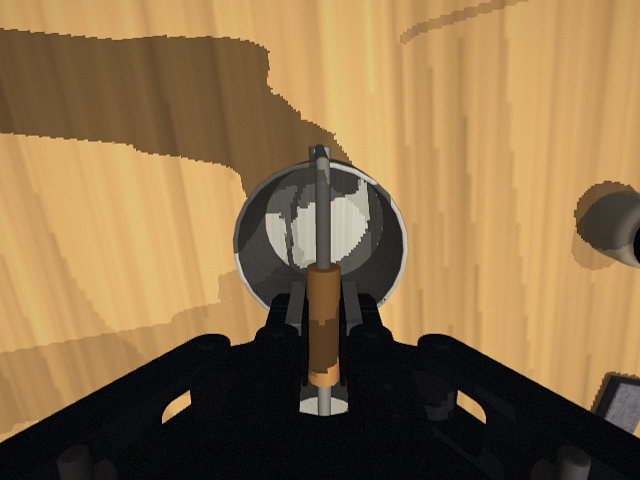

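View pics/s4.png

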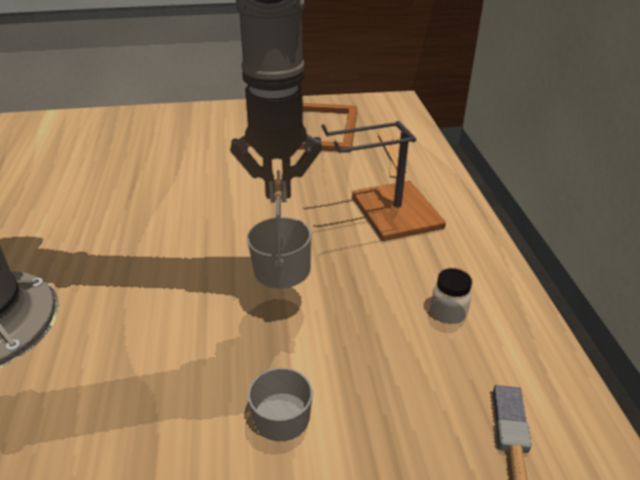

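The pail hangs level from the grip. The sleeve's ends are at wrist rows of about 267 and 386 (column 323). I'll check its offset along the tool's y.

Run:
```python
from h import *
c=calibration('wrist'); T=c['T_tool_cam']
for uv in((323,266),(323,386)):
    o,d=ray(uv,c,T); s=(-.025-o[2])/d[2]; print(o+s*d)
```

```text
[ 9.56498607e-05 -2.53418679e-02 -2.50000000e-02]
[ 5.82463151e-05  1.96672953e-02 -2.50000000e-02]
```

>>> {"method": "servo_tool", "body": {
  "increments": [1.8,-13.3,0,0,0,-0.017,5,2,-13.2,0,0,0,-0.017,5,2.3,-13.3,0,0,0,-0.018,5,2.5,-13.1,0,0,0,-0.017,5,2.7,-13.2,0,0,0,-0.017,5,2.9,-13.1,0,0,0,-0.017,5,3.2,-13,0,0,0,-0.018,5,3.4,-13,0,0,0,-0.017,5]
}}

```text
clock: 9.45
tcp_pos: [0.5289, 0.0783, 0.2205]
orientation: [-3.141, -0.08, 0.0]
contact_force: [-0.4, 0.4, -6.2]
grip_width: 0.0106
```

>>> {"method": "servo_tool", "body": {
  "increments": [3.6,-12.9,0,0,0,-0.017,5,3.8,-12.8,0,0,0,-0.017,5,4,-12.8,0,0,0,-0.018,5,4.3,-12.7,0,0,0,-0.017,5,4.5,-12.6,0,0,0,-0.017,5,4.7,-12.6,0,0,0,-0.017,5,4.9,-12.5,0,0,0,-0.018,5,5.2,-12.4,0,0,0,-0.017,5]
}}

```text
clock: 10.45
tcp_pos: [0.5525, 0.1829, 0.2205]
orientation: [-3.128, -0.297, 0.0]
contact_force: [0.3, 0.5, -5.1]
grip_width: 0.0105
```

Run:
```python
from h import *
stat()
for n in ("side","scene","wrist"):
    o=get_obs();p,d=grab_frame(n); cv2.imwrite(f"pics/{n}5.png",p[:,:,::-1]); np.savez(n+'5.npz',p=p,d=d,pos=o['tcp_pos'],ori=o['orientation'])
stat()
```

```text
10.45 [0.5525 0.1829 0.2205] xyaw 0.1891 tilt [-0.0001 -0.    ] F [ 0.3  0.5 -5.1] w 0.0105
10.6 [0.5523 0.1832 0.2204] xyaw 0.1897 tilt [-0.0001  0.0004] F [ 0.  -0.3 -6.6] w 0.0106
```

View pics/side5.png

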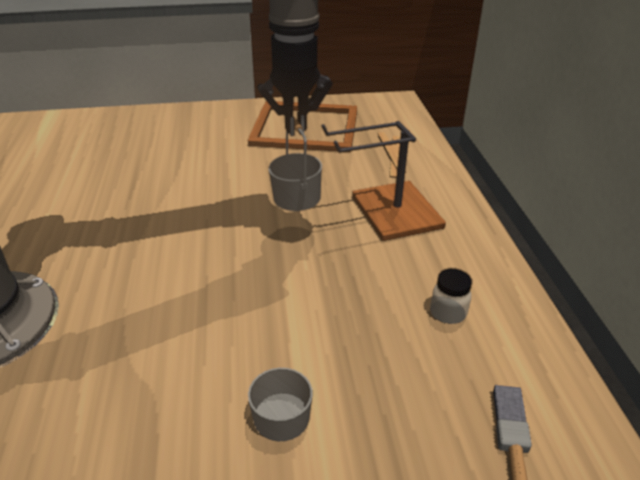

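View pics/scene5.png

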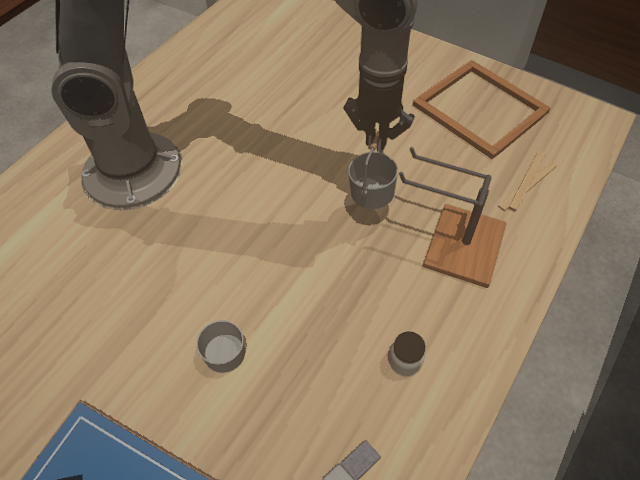

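View pics/wrist5.png

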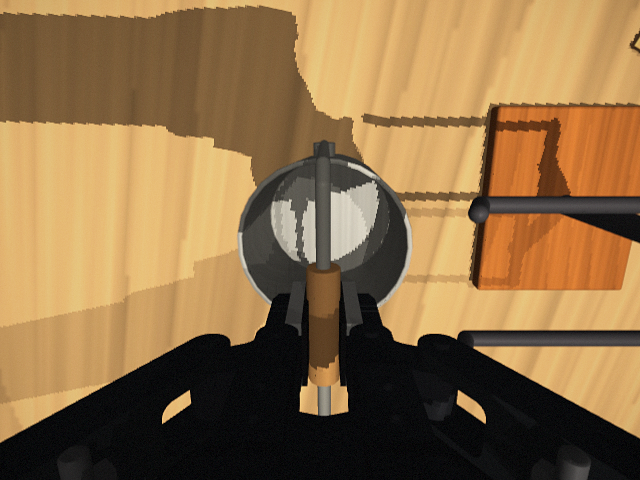

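The wrist view shows both prongs, with centre rows of about 205 and 339 on the right, parallel to the tool's x. I'll convert them to tool coordinates.

Run:
```python
from h import *
c=calibration('wrist'); T=c['T_tool_cam']
for uv in((500,206),(620,205),(480,339),(500,339),(620,339),(479,211),(467,339)):
    o,d=ray(uv,c,T); s=(.031-o[2])/d[2]; print(uv,np.round(o+s*d,4))
f=np.load('wrist5.npz');W=cloud(f['d'],c,T)
for cols in ((495,540),(580,638)):
  for r0,r1 in((195,216),(330,348)):
    w=W[r0:r1,cols[0]:cols[1]].reshape(-1,3); w=w[np.abs(w[:,2]-.028)<.012]; print(cols,r0,len(w),w.mean(0).round(4))
```

```text
(500, 206) [ 0.0806 -0.0334  0.031 ]
(620, 205) [ 0.1351 -0.0338  0.031 ]
(480, 339) [0.0789 0.0346 0.031 ]
(500, 339) [0.089  0.0346 0.031 ]
(620, 339) [0.1493 0.0347 0.031 ]
(479, 211) [ 0.0713 -0.0311  0.031 ]
(467, 339) [0.0724 0.0346 0.031 ]
(495, 540) 195 808 [ 0.0866 -0.0347  0.0278]
(495, 540) 330 762 [0.0958 0.0323 0.0281]
(580, 638) 195 1041 [ 0.1275 -0.0347  0.0278]
(580, 638) 330 982 [0.141  0.0324 0.0281]
```

Midway between the prongs is within 1–2 mm of the tool's centre line and the heading matches. Now I advance about 108 mm along x.

>>> {"method": "servo_tool", "body": {
  "increments": [6,1,0,0,0,0,5,12,1,0,0,0,0,5,16,0,0,0,0,0,5,18,0,0,0,0,0,5,18,0,0,0,0,0,5,17,0,0,0,0,0,5,14,0,0,0,0,0,5,7,0,0,0,0,0,5]
}}

```text
clock: 11.6
tcp_pos: [0.6597, 0.2, 0.2202]
orientation: [3.127, 0.294, -0.0]
contact_force: [0.2, 0.1, -6.7]
grip_width: 0.0106
```

Run:
```python
from h import *
stat()
for n in ("side","wrist"):
    o=get_obs();p,d=grab_frame(n); cv2.imwrite(f"pics/{n}6.png",p[:,:,::-1])
stat()
```

```text
11.6 [0.6597 0.2    0.2202] xyaw 0.1875 tilt [-0.0002 -0.0004] F [ 0.2  0.1 -6.7] w 0.0106
11.7 [0.6592 0.2    0.2202] xyaw 0.1877 tilt [-0.0003 -0.0004] F [ 0.6  0.4 -5.7] w 0.0104
```

View pics/side6.png

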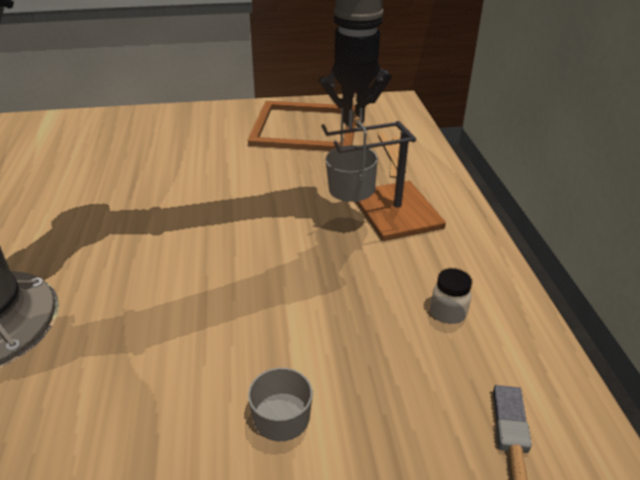

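View pics/wrist6.png

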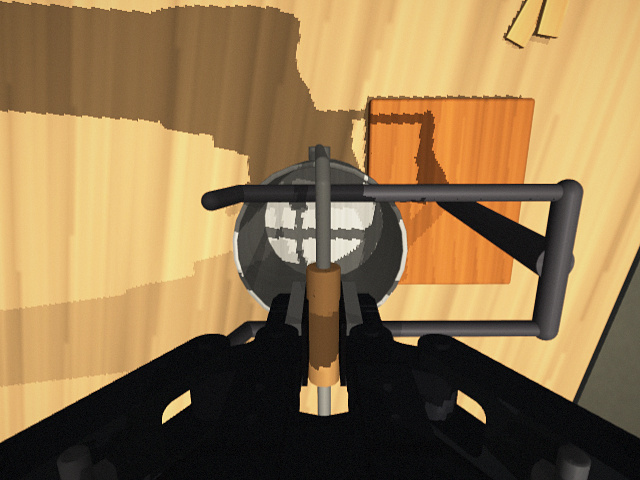

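The bail wire crosses both prongs behind their tips, with the pail hanging below them. I lower it.

>>> {"method": "servo_tool", "body": {
  "increments": [0,0,5,0,0,0,5,0,0,8,0,0,0,5,0,0,8,0,0,0,5,0,0,8,0,0,0,5,0,0,6,0,0,0,5,0,0,4,0,0,0,5,0,0,2,0,0,0,5,0,0,1,0,0,0,5]
}}

```text
clock: 12.7
tcp_pos: [0.6589, 0.2002, 0.1786]
orientation: [-3.128, -0.295, -0.0]
contact_force: [0.2, -0.0, -5.9]
grip_width: 0.0106
```

>>> {"method": "servo_tool", "body": {
  "increments": [0,0,0.5,0,0,0,5,0,0,0.5,0,0,0,5,0,0,0.5,0,0,0,5,0,0,0,0,0,0,5,0,0,0,0,0,0,5,0,0,0,0,0,0,5,0,0,0,0,0,0,5,0,0,0,0,0,0,5]
}}

```text
clock: 13.7
tcp_pos: [0.6591, 0.2003, 0.1775]
orientation: [-3.127, -0.295, -0.001]
contact_force: [-3.0, -0.4, 4.6]
grip_width: 0.0105
```

Run:
```python
from h import *
stat()
for n in ("side","wrist"):
    o=get_obs();p,d=grab_frame(n); cv2.imwrite(f"pics/{n}7.png",p[:,:,::-1])
stat()
```

```text
13.7 [0.6591 0.2003 0.1775] xyaw 0.1879 tilt [0.0007 0.0003] F [-3.  -0.4  4.6] w 0.0105
13.8 [0.6591 0.2003 0.1775] xyaw 0.1879 tilt [0.0007 0.0003] F [-2.2 -0.9  4.8] w 0.0108
```

View pics/wrist7.png

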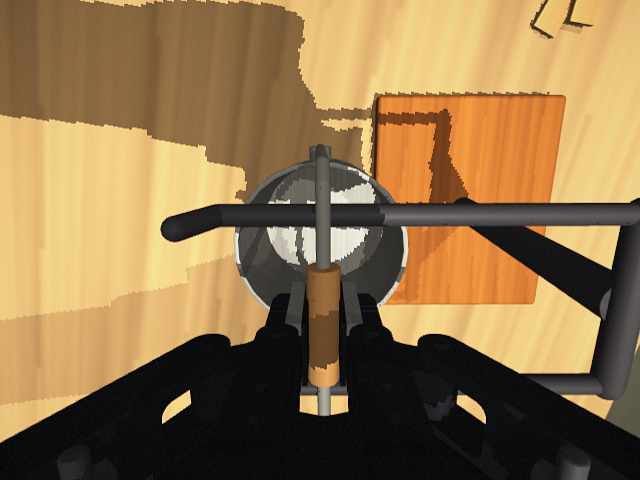

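View pics/side7.png

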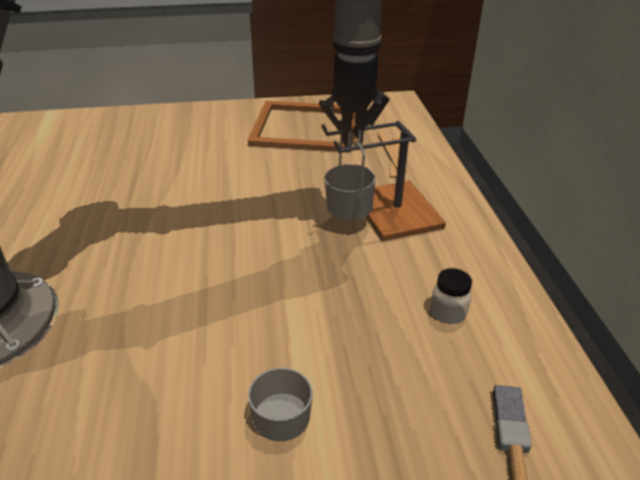

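The vertical force has changed from -6 to +4.6 N, so the wire rests on the prongs. I open gently, then retreat upward.

>>> {"method": "servo_tool", "body": {
  "increments": [0,0,0,0,0,0,12,0,0,0,0,0,0,14,0,0,0,0,0,0,18,0,0,0,0,0,0,24,0,0,0,0,0,0,30,0,0,0,0,0,0,36,0,0,0,0,0,0,42,0,0,0,0,0,0,45]
}}

```text
clock: 14.8
tcp_pos: [0.6588, 0.2002, 0.177]
orientation: [-3.128, -0.295, -0.0]
contact_force: [0.7, 0.2, -0.2]
grip_width: 0.0447
```

Run:
```python
from h import *
stat()
o=get_obs();p,d=grab_frame('wrist'); cv2.imwrite(f"pics/w8.png",p[:,:,::-1])
```

```text
14.8 [0.6588 0.2002 0.177 ] xyaw 0.1879 tilt [0. 0.] F [ 0.7  0.2 -0.2] w 0.0447
```

View pics/w8.png

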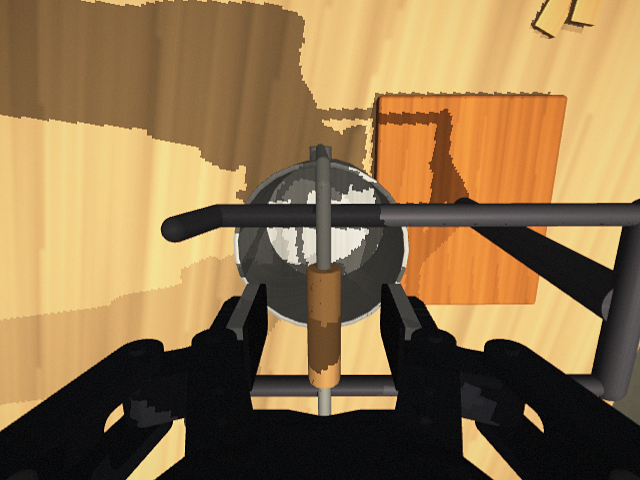

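The fingers are open and clear of the sleeve, at (323,325), and the bail lies across both prongs. I rise straight up.

>>> {"method": "servo_tool", "body": {
  "increments": [0,0,-5,0,0,0,45,0,0,-12,0,0,0,45,0,0,-18,0,0,0,45,0,0,-22,0,0,0,45,0,0,-25,0,0,0,45,0,0,-25,0,0,0,45,0,0,-20,0,0,0,45,0,0,-10,0,0,0,45]
}}

```text
clock: 15.85
tcp_pos: [0.6595, 0.2002, 0.3167]
orientation: [-3.127, -0.294, -0.005]
contact_force: [-0.3, 0.2, 0.2]
grip_width: 0.0451
```

>>> {"method": "servo_tool", "body": {
  "increments": [0,0,0,0,0,0,45,0,0,0,0,0,0,45,0,0,0,0,0,0,45,0,0,0,0,0,0,45,0,0,0,0,0,0,45,0,0,0,0,0,0,45,0,0,0,0,0,0,45,0,0,0,0,0,0,45]
}}

```text
clock: 16.85
tcp_pos: [0.6588, 0.2002, 0.314]
orientation: [-3.128, -0.295, -0.0]
contact_force: [-0.7, 0.4, 0.6]
grip_width: 0.0452
```

Run:
```python
from h import *
stat()
ims={}
for n in ("side","scene","wrist"):
    o=get_obs();p,d=grab_frame(n); cv2.imwrite(f"pics/{n}9.png",p[:,:,::-1]);c=calibration(n);ims[n]=p
    T=None
    if n=='wrist':
        T=np.eye(4);T[:3,:3]=R.from_rotvec(o['orientation']).as_matrix();T[:3,3]=o['tcp_pos'];T=T@c['T_tool_cam']
    W=cloud(d,c,T); pi=p.astype(int)
    C=np.array([.6556,.2019]); 
    m=(np.hypot(W[...,0]-C[0],W[...,1]-C[1])<.045)&(W[...,2]>.185)&(W[...,2]<.215)&(pi[...,0]-pi[...,2]>40)
    w=W[m]; dd=w[:,:2].mean(0)-C
    print(n,'sleeve',len(w),w.mean(0).round(4),'along',dd@[.982,.188],'lat',dd@[-.188,.982])
    m=(np.hypot(W[...,0]-C[0],W[...,1]-C[1])<.08)&(W[...,2]>.09)&(W[...,2]<.13)
    print(' rim-ish z pct',np.percentile(W[m][:,2],[50,90,97]), W[m].mean(0).round(3))
    if n=='side':
        m=(np.hypot(W[...,0]-.4857,W[...,1]+.248)<.06)&(W[...,2]>.047)&(W[...,2]<.061); print(' tub',circ(W[m][:,:2]))
a=ims['side'][90:250,280:460,::-1];b=ims['scene'][120:290,330:520,::-1]
cv2.imwrite('pics/z9.png',np.hstack([cv2.resize(a,(390,400),interpolation=cv2.INTER_CUBIC),cv2.resize(b,(400,400),interpolation=cv2.INTER_CUBIC)]))
```

```text
16.85 [0.6588 0.2002 0.314 ] xyaw 0.188 tilt [0. 0.] F [-0.7  0.4  0.6] w 0.0452
side sleeve 139 [0.6562 0.2019 0.1947] along 0.0006289343757116007 lat -8.936877630313689e-05
 rim-ish z pct [0.10134994 0.10971535 0.11631517] [0.658 0.198 0.102]
 tub (array([ 0.48553933, -0.24799129]), np.float64(0.041963330561075075))
scene sleeve 123 [0.6583 0.2044 0.1975] along 0.003099307355874973 lat 0.0019166034854660773
 rim-ish z pct [0.10375522 0.11158572 0.11471937] [0.66  0.19  0.103]
wrist sleeve 1099 [0.6596 0.2002 0.1999] along 0.0036316607359890406 lat -0.0024009500225845725
 rim-ish z pct [0.10774955 0.11208771 0.11287395] [0.657 0.192 0.105]
```

View pics/z9.png

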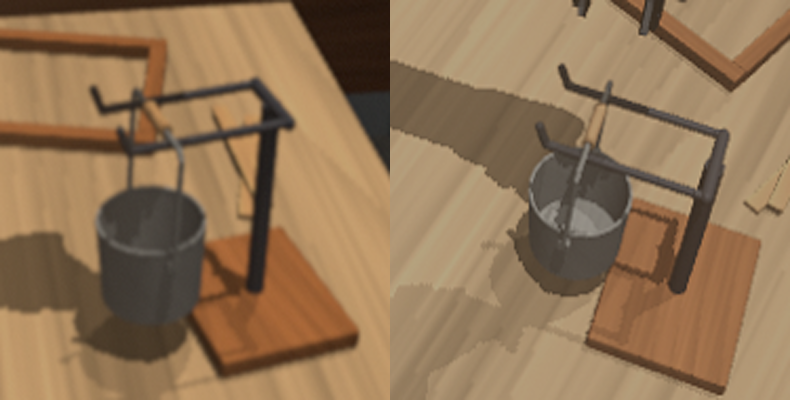

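View pics/wrist9.png

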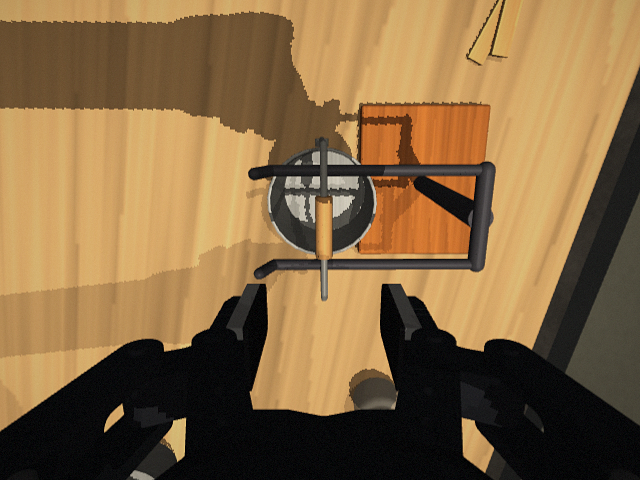

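The pail hangs level on both prongs, with its sleeve within 4 mm of the cradle point. The tub hasn't moved and the arm is clear, so I hand in.

```bash
python3 -c "
from h import *
print(hand_in())"
```

```text
the job is handed in; nothing more can be done
None
```

I swung the bail upright with the pail still standing on the table, then lifted the pail by it and hung it across both prongs behind their tips. I let go, backed the gripper off to 0.31 m and handed in at about 17 s of the 61 s; the hand-in reports no verdict.

**Last checks before handing in:**
- **Sleeve:** it sits 1 to 4 mm behind the cradle point and within 2.5 mm of midway between the prongs. Its visible surface reads 0.195 to 0.200 m high.
- **Pail:** by eye it hangs level and still. Its rim at about 0.112 m puts the middle at roughly 0.077 m.
- **Tub:** it is within 1 mm of where it started.
- **Robot:** contact force is about zero, so nothing is being touched.

No check failed. The three cameras disagreed by up to about 5 mm, most of it in height and sideways, which is still inside the limits.

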